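# Couple the bangle bar head onto its ball stand and lock it

## Robot

A 6-joint arm with a two-finger parallel gripper is mounted at the origin on a cart in front of the work surface, level with it; the furniture and walls round the work are solid. World frame = base frame: x ahead of the robot, y to its left, z up, the work surface at z = 0. Lengths are in m, angles in rad, forces in N, time in s.
With the tool pointing down it reaches from about 0.275 to 0.875 m from the base axis. Payload 12.5 kg.
Tool frame: the origin (TCP) lies between the finger pads, 19 mm behind the fingertips; this is the grasp point; z points along the fingers, y is the line along which they close (so a half turn about z gives the same grasp; the last joint's range is limited). The gripper opens to 85 mm and grips with 20 to 120 N. Pads are 22 mm wide; open, the fingers measure 114 mm over their backs; the gripper's body (76 mm by 85 mm) begins 54 mm behind the grasp point. The pads swing forward as they close: fully open they stand 13 mm farther back than shut.
Start: joints at [-1.407, 0.351, 1.652, -0, 1.139, -0.085], TCP at [0.135, -0.533, 0.25] pointing down, gripper open.
Joint ranges: [-2.75, 2.75], [-0.79, 2.1], [0.01, 2.65], [-1.57, 4.71], [0.07, 3.14], [-2.87, 2.87]. Speed limits (rad/s): [2.22, 2.22, 2.79, 3.14, 3.14, 3.14].

## Interface

Orientations are given as a 3x3 rotation matrix whose columns are the frame's x, y, z axes.
In Python, from bench import manip gives the robot as it stands. Calls block until the motion is done:
- manip.move_ptp(position, orientation): joint-space move of the TCP to a pose.
- manip.move_l(position, attitude=None, max_speed=0.15): straight line of the TCP; attitude=None keeps the orientation; max_speed is the mean speed in m/s.
- manip.move_j(angles): joint-space move.
- manip.set_gripper(opening, effort=None): opening from 0.0 (shut) to 1.0 (fully open); effort is the grip in N (None keeps the last); returns when the fingers have stopped.
- manip.dwell(seconds).
- manip.inverse_kinematics(position, orientation): joint angles nearest the present ones, or None.
- manip.grab_frame(name): name is "side" or "top"; returns (picture, depth): 384x512x3 uint8, red, green, blue; 384x512 float32, m along the optical axis (not along the pixel's ray), 0 where there is no reading.
- manip.get_calibration(name): a dict with "camera_matrix" (3x3 intrinsics, pixels), "R" (3x3) and "t" (3): a world point X has camera coordinates R X + t. Camera axes: x right, y down, z forward; pixel columns grow to the right and rows downward; lengths in m; the calibration is good to about 2 mm. A picture is of the moment at which its call begins. get_calibration takes no time and is no camera call.
A pose or a line that the arm cannot do raises manip.Unreachable and nothing moves.
- manip.sign_off(): hands the job in; it is judged then, once.
Trained networks look in the newest picture that a camera, given by its name, has taken for a name from the list of things; names that differ only in an ending like _2 or _b are one class to them, and where a whole thing is asked for, a point or a joint stands for the part that bears it (a point fixed in the world has none). Each returns a list of dicts, best first, with "confidence" (0 to 1); they miss things now and then, are a little off and sometimes report something else, mostly with a low value. They report only what shows in the picture. A call takes as long as a camera call.
- manip.look_for(camera, name): "at" ([x, y, z] in m, in world coordinates, good to about 4 mm: the middle of the surface that is visible of it).
Readings, each from a call of its own:
- manip.current_time(): time.
- manip.current_qpos(): joint angles.
- manip.current_joint_vel(): joint speeds.
- manip.current_joint_torque(): joint torques, N m.
- manip.current_ee_pos(): TCP position.
- manip.current_tcp_rot(): TCP orientation.
- manip.current_force(): force on the tool from outside, world axes, zero at the start.
- manip.current_ft_torque(): the same for the moment, N m.
- manip.current_grip_width(): opening from 0.0 (shut) to 1.0 (fully open).
- manip.current_grip_force(): force on a finger pad.
Only numpy, scipy, OpenCV 4.12 (cv2) and the standard library are available. Lean on these libraries where they do the work, as an engineer would, in place of code of your own. Each camera call takes 0.05 s, during which the arm holds its last target. There are 200 camera calls.

## Task

Set the bangle bar head upright onto the ball of the display stand, feel it down past its spring plungers until it is fully home on the flange, and push it home there firmly for about half a second with 15 to 20 N, never over 25 N, its red lever still up. Only then press the red lever all the way down, gently, so that it locks. Leave the bar head locked on the stand, and the gift box, tape roll and orange bangle where they are.

Things in the scene. Friction and masses are not known exactly. Their poses are not given: they have to be found in the camera images.
- head: Bangle bar head, 0.25 kg: black cup 44 mm across, 49 mm high, open below, straight bore 32 mm wide, 41 mm deep. Origin: centre of its lower rim, z up; it starts standing on the table. Brass arms (30 mm above the rim, ends up to 47 mm) reach 71 mm to +x and -x. Lever down moves jaws (5 to 11 mm above the rim) in under the ball; if the cup is not home they hit the ball and the lever stops part way.
- head_grip (a point): Grasp point on the head's axis, 36 mm above its rim, axes as the head's. Between two rubber flats on its +y and -y sides, 48 mm apart, 26 mm wide along x, 11 to 45 mm above the rim: grasp from above, TCP here, fingers closing along y. Friction about 0.6.
- plungers (a point): Point on the head's axis, 20 mm above its rim. Here two round-nosed spring plungers stand out of the bore's +y and -y walls, 23 mm apart, and must be forced aside by the 28 mm ball: from about 13 mm above home, all the way down, the head resists with 5 to 11 N, more than its weight, and stays up unless pushed. Home is felt as a steep rise above that: push there with 15 to 20 N.
- lever (a joint): Red latch lever on top of the head, hinged about its y axis at x = -18 mm, 54 mm above the rim. 0 = up (sloping 0.5 rad up towards +x; free end 79 mm above the rim), 0.5 = fully down (level, top face 58 mm above the rim). 3 to 5 N on the pad moves it; firm stop at 0.5; it stays where it is left.
- lever_pad (a point): Point on the red lever's top face, 33 mm from its hinge (lever 18 mm wide, ends 45 mm from the hinge). Lever down: x = +15 mm, y = 0, 58 mm above the rim in the head's frame. Press straight down here with closed fingertips; it meets its stop at about 10 N.
- stand: Display stand fixed to the table: round dark foot 110 mm wide, 14 mm high, column, steel stem, brass flange 50 mm wide and, on a 10 mm neck, a steel ball 28 mm wide. Origin: centre of the foot's underside, z up; all parts lie on its z axis. Ball centre 24 mm, ball top 38 mm above the flange's top. Head home: rim resting on the flange, axes in line, any yaw. Keep every push under 25 N.
- flange_mid (a point): Fixed reference point on the stand's axis, 90 mm above its origin: the middle of the range of heights. The stem is clamped at an unmeasured height, so the flange's real top lies anywhere from 12 mm below to 12 mm above this point and must be felt. Flange and ball yield downwards on a rubber bush, 12 N per mm.
- gift_box: Pink gift box with a pale band, 65x65x36 mm, loose, bystander. Origin: centre of its underside.
- tape: Roll of tan tape lying flat, 104 mm wide, 25 mm high, loose, bystander. Origin: centre of its underside.
- bangle: Orange bangle lying flat, 54 mm wide, 6 mm high, loose, bystander. Origin: centre of its underside.

How it is judged:
On the way:
1. the bar head is pushed home on the stand, upright, with its lever still up (22 N summed over all contacts is a downward push of some 12 N: its weight and the plungers' squeeze add about 10 N) (horizontal distance between head and stand below 0.004 m and z of head in the frame of stand between 0.072 and 0.1055 m and angle between head's own z axis and vertical below 0.08 rad and contact force between head and stand above 22 N and value of joint lever below 0.12 rad), for 0.2 s.
At the end, for the whole second after the job is handed in: The bar head stands on the stand's axis within 4 mm, upright within 0.08 rad, its rim at flange height (72 to 105.5 mm above the stand's origin), its lever down past 0.46 rad (the jaws can only get there under the ball), at rest (horizontal distance between head and stand below 0.004 m and z of head in the frame of stand between 0.072 and 0.1055 m and angle between head's own z axis and vertical below 0.08 rad and value of joint lever above 0.46 rad and linear speed of head below 0.02 m/s); the robot touches nothing.
It fails at once if the bar head is pressed too hard against the stand: over 38 N summed over all contacts, a downward push of some 27 N (contact force between head and stand above 38 N).
It fails at once if the gift box is shifted by more than 30 mm (distance of gift_box from where it was at the start of the episode above 0.03 m).
It fails at once if the tape roll is shifted by more than 30 mm (distance of tape from where it was at the start of the episode above 0.03 m).
It fails at once if the bangle is shifted by more than 30 mm (distance of bangle from where it was at the start of the episode above 0.03 m).
It also fails if it takes over 51 s, if anything falls off the work surface, if the arm or the gripper's body presses on something with over 40 N, if the wrist force passes 120 N, or if a joint passes its speed limit or range.

## Working session

There is one attempt and no reset: what is moved stays moved. The work goes in short steps, each a Python script; the robot and the scene stay as the last script left them, time stands still between calls to the robot, and variables do not carry over. Pictures are saved under pics/ and viewed, at most 10 in all, crops included, and the job is handed in when it is done.

```bash
mkdir -p pics; cat > h.py <<'E'
from bench import manip as m
import numpy as np, cv2
def pts(cam, depth):
    c=m.get_calibration(cam);K=np.array(c["camera_matrix"]);R=np.array(c["R"]);t=np.array(c["t"])
    v,u=np.mgrid[:384,:512]
    P=np.stack([(u-K[0,2])/K[0,0]*depth,(v-K[1,2])/K[1,1]*depth,depth],-1)
    W=(P-t)@R
    W[depth<=0]=np.nan
    return W
E
python3 - <<'E'
from h import *
for c in("top","side"):
    im,d=m.grab_frame(c); cv2.imwrite(f"pics/{c}0.png",im[:,:,::-1]); np.savez(f"{c}0.npz",im=im,d=d)
    for n in("head","lever","stand","gift_box","tape","bangle"):
        print(c,n,[(np.round(r["at"],3),round(r["confidence"],2)) for r in m.look_for(c,n)[:2]])
print(m.current_time(),m.current_force())
E
```

```text
top head []
top lever [(array([0.624, 0.27 , 0.068]), 0.52)]
top stand []
top gift_box [(array([ 0.397, -0.16 ,  0.033]), 0.56), (array([0.715, 0.177, 0.003]), 0.15)]
top tape [(array([0.406, 0.031, 0.023]), 0.89), (array([0.442, 0.243, 0.015]), 0.22)]
top bangle [(array([0.621, 0.264, 0.044]), 0.57)]
side head [(array([0.632, 0.285, 0.046]), 0.58)]
side lever [(array([ 0.398, -0.152,  0.033]), 0.38)]
side stand [(array([0.452, 0.266, 0.014]), 0.56)]
side gift_box [(array([ 0.398, -0.149,  0.031]), 0.61)]
side tape [(array([0.404, 0.048, 0.017]), 0.62)]
side bangle [(array([0.718, 0.189, 0.005]), 0.44)]
0.7 [-0.12563963 -1.26733947 -0.62659814]
```

View pics/top0.png

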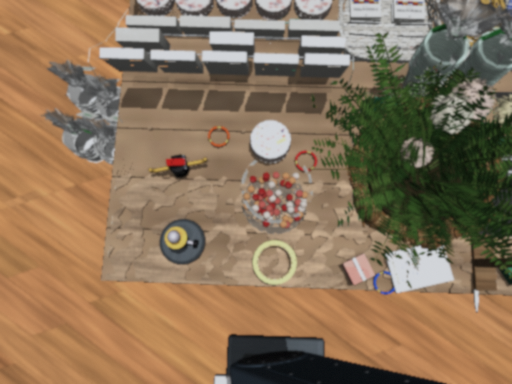

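View pics/side0.png

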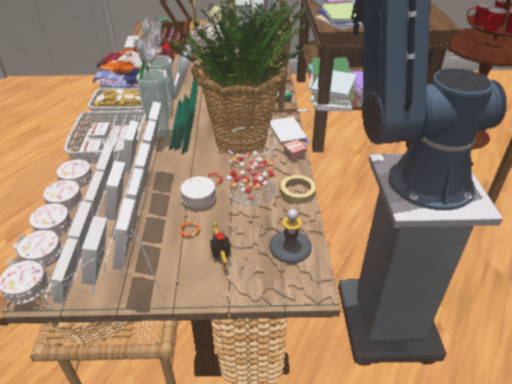

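The top view shows the head at (178,165) with its brass arms nearly along image x, the stand at (182,241) with its ball at about (175,237), the tape at (275,262), the gift box at (358,269) and the bangle at (219,136). The side view agrees: head (220,244), stand (291,240). Next I'll refine the positions from depth.

```bash
python3 - <<'E'
from h import *
from scipy.optimize import least_squares
out=[]
for c in("top","side"):
    z=np.load(c+"0.npz");im=z["im"];d=z["d"];W=pts(c,d)
    cal=m.get_calibration(c);R=np.array(cal["R"]);t=np.array(cal["t"]);print(c,"cam",np.round(-R.T@t,3),np.array(cal["camera_matrix"])[0,0])
    x,y,zz=W[...,0],W[...,1],W[...,2]
    # stand
    near=(np.hypot(x-.452,y-.266)<.09)
    table=near&(zz<.006);print("table z",np.nanmedian(zz[table]))
    foot=near&(zz>.009)&(zz<.020)&(im.max(-1)<110)
    P=W[foot][:,:2]; (cx,cy),r=cv2.minEnclosingCircle(P.astype(np.float32)); print("foot",cx,cy,r,len(P))
    hi=near&(zz>.06); P=W[hi]; print("hi",len(P),P[:,2].max())
    for a,b in((.06,.075),(.075,.09),(.09,.103),(.103,.115),(.115,.14)):
        q=P[(P[:,2]>a)&(P[:,2]<b)]
        if len(q):print(a,b,len(q),np.round(q.mean(0),4),np.round(np.ptp(q,axis=0),3))
    hsv=cv2.cvtColor(im,cv2.COLOR_RGB2HSV)
    nh=(np.hypot(x-.628,y-.275)<.1)
    red=nh&((hsv[...,0]<6)|(hsv[...,0]>172))&(hsv[...,1]>170)&(hsv[...,2]>90)&(zz>.045)
    br=nh&(hsv[...,0]>12)&(hsv[...,0]<32)&(hsv[...,1]>130)&(zz>.02)
    bl=nh&(hsv[...,2]<60)&(zz>.015)
    for n,k in(("red",red),("brass",br),("black",bl)):
        q=W[k]
        if len(q)<3: print(n,len(q));continue
        cc=q[:,:2].mean(0);u=np.linalg.svd(q[:,:2]-cc)[2][0];s=(q[:,:2]-cc)@u
        print(n,len(q),np.round(q.mean(0),4),"rangez",q[:,2].min().round(3),q[:,2].max().round(3),"ang",np.arctan2(u[1],u[0]).round(3),"len",np.ptp(s).round(3),"mid",np.round(cc+u*(s.max()+s.min())/2,4))
    v,u_=np.where(nh&(zz>.02)); a,b=(165,242) ,0
    vs,us=np.where(hi)
    for nm,(vv,uu) in(("h",(v,u_)),("s",(vs,us))):
        if len(vv):
            y0,x0=int(np.median(vv)),int(np.median(uu));cr=im[max(0,y0-30):y0+30,max(0,x0-40):x0+40,::-1]
            out.append(cv2.resize(cr,(400,300),interpolation=cv2.INTER_NEAREST))
cv2.imwrite("pics/crops.png",np.vstack([np.hstack(out[:2]),np.hstack(out[2:])]))
E
```

```text
top cam [0.351 0.057 1.097] 456.95588357411356
table z -0.00528344771065761
foot 0.45048412680625916 0.24865499138832092 0.05477495491504669 926
hi 397 0.1304807029032708
0.075 0.09 161 [0.4487 0.2475 0.0881] [0.047 0.048 0.006]
0.09 0.103 102 [0.4483 0.2471 0.0913] [0.047 0.049 0.004]
0.103 0.115 6 [0.4496 0.2384 0.1125] [0.017 0.004 0.006]
0.115 0.14 128 [0.4494 0.2489 0.1228] [0.026 0.026 0.015]
red 127 [0.6295 0.2682 0.0659] rangez 0.045 0.079 ang -1.322 len 0.038 mid [0.6297 0.2674]
brass 126 [0.6282 0.2686 0.0347] rangez 0.027 0.049 ang 1.804 len 0.138 mid [0.6286 0.2668]
black 155 [0.615 0.263 0.041] rangez 0.015 0.057 ang -1.41 len 0.042 mid [0.6152 0.2621]
side cam [0.565 1.052 0.863] 448.86631837745557
table z -0.3672145605116304
foot 0.4529050588607788 0.2570435404777527 0.053071245551109314 438
hi 355 0.1297718157656066
0.06 0.075 60 [0.4517 0.2607 0.0634] [0.035 0.024 0.014]
0.075 0.09 56 [0.4495 0.2573 0.0888] [0.046 0.042 0.005]
0.09 0.103 134 [0.4528 0.2588 0.0918] [0.048 0.045 0.009]
0.103 0.115 18 [0.4503 0.2616 0.1109] [0.027 0.015 0.008]
0.115 0.14 87 [0.4522 0.2581 0.123 ] [0.027 0.026 0.015]
red 38 [0.63   0.2766 0.0716] rangez 0.059 0.082 ang 1.863 len 0.039 mid [0.6308 0.2739]
brass 88 [0.629  0.2795 0.0361] rangez 0.023 0.049 ang 1.806 len 0.139 mid [0.6308 0.272 ]
black 111 [0.6288 0.2853 0.0371] rangez 0.017 0.052 ang -2.919 len 0.039 mid [0.6281 0.2851]
```

View pics/crops.png

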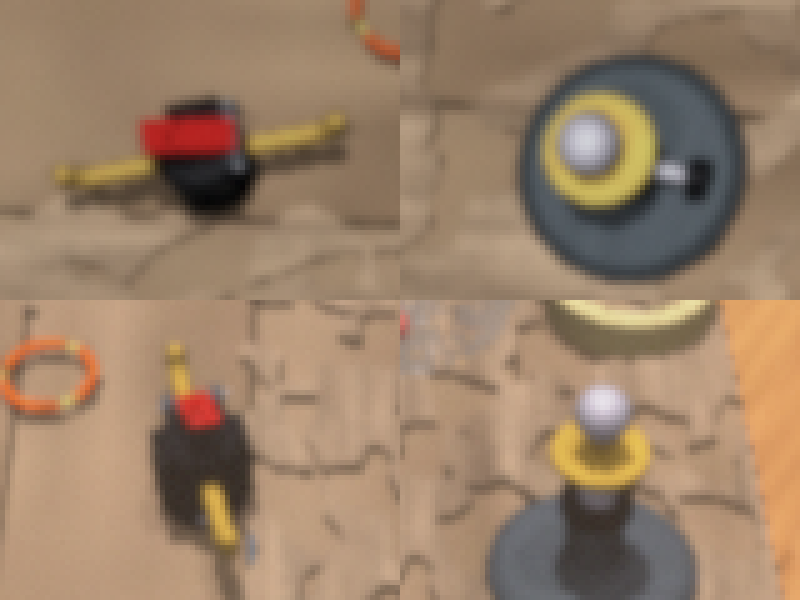

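The crops show the red lever lying along the arms, and the ball and flange clearly visible. I'll now fit the ball and the lever slope, and check the plant along my path before moving.

```bash
python3 - <<'E'
from h import *
from scipy.optimize import least_squares
u0=np.array([np.cos(1.805),np.sin(1.805)])
cl=[]
for c in("top","side"):
    z=np.load(c+"0.npz");im=z["im"];d=z["d"];W=pts(c,d);x,y,zz=W[...,0],W[...,1],W[...,2]
    hsv=cv2.cvtColor(im,cv2.COLOR_RGB2HSV)
    near=(np.hypot(x-.452,y-.256)<.04)
    B=W[near&(zz>.112)&(hsv[...,1]<70)]
    s=least_squares(lambda p:np.linalg.norm(B-p,axis=1)-.014,[.45,.25,.115],loss="soft_l1",f_scale=.001)
    print(c,"ball",len(B),np.round(s.x,4),"rms",np.sqrt(np.mean(s.fun**2)).round(4))
    F=W[near&(zz>.08)&(zz<.1)&(hsv[...,0]>15)&(hsv[...,0]<35)&(hsv[...,1]>110)]
    (cx,cy),r=cv2.minEnclosingCircle(F[:,:2].astype(np.float32));print(" flange",np.round([cx,cy,r,np.median(F[:,2])],4))
    nh=(np.hypot(x-.628,y-.275)<.1)
    red=W[nh&((hsv[...,0]<6)|(hsv[...,0]>172))&(hsv[...,1]>170)&(hsv[...,2]>90)&(zz>.05)]
    print(" lever slope along u0",np.polyfit(red[:,:2]@u0,red[:,2],1)[0])
    tb=(np.hypot(x-.55,y-.2)<.15)&(abs(zz)<.012);print(" table",np.nanmedian(zz[tb]))
    cl.append(W.reshape(-1,3))
C=np.vstack(cl)
print("max z grid (rows x .1..0.8 step .1, cols y -.5...4)")
for xx in np.arange(.1,.8,.1):
    print(round(xx,1),[round(float(max([0,*C[(abs(C[:,0]-xx)<.05)&(abs(C[:,1]-yy)<.05),2]])),2) for yy in np.arange(-.5,.45,.1)])
E
```

```text
top ball 121 [0.4498 0.2501 0.1134] rms 0.0012
 flange [0.4498 0.2501 0.0246 0.0893]
 lever slope along u0 0.5730264389209606
 table -0.005807279163976612
side ball 92 [0.4512 0.2521 0.115 ] rms 0.0014
 flange [0.4511 0.2533 0.0253 0.0908]
 lever slope along u0 0.5135277873405777
 table -0.004573469776097627
max z grid (rows x .1..0.8 step .1, cols y -.5...4)
0.1 [0.37, 0.0, 0.0, 0.0, 0.06, 0.54, 0.41, 0.0, 0.0, 0.0]
0.2 [0.39, 0.0, 0.0, 0.0, 0.55, 0.55, 0.46, 0.0, 0.0, 0.0]
0.3 [0.0, 0.01, 0.01, 0.01, 0.58, 0.0, 0.0, 0.0, 0.0, 0.0]
0.4 [0.34, 0.43, 0.45, 0.46, 0.44, 0.03, 0.03, 0.13, 0.13, 0.01]
0.5 [0.41, 0.43, 0.46, 0.48, 0.48, 0.4, 0.19, 0.13, 0.13, 0.0]
0.6 [0.18, 0.41, 0.46, 0.5, 0.51, 0.45, 0.19, 0.06, 0.08, 0.0]
0.7 [0.0, 0.42, 0.46, 0.47, 0.43, 0.42, 0.05, 0.04, 0.05, 0.03]
```

```bash
cat >> h.py <<'E'
A=1.805                       # yaw of head x axis
def rot(a):                   # tool down, tool y along head y
    y=np.array([np.sin(a),-np.cos(a),0]);z=np.array([0,0,-1.]);return np.column_stack([np.cross(y,z),y,z])
E
python3 - <<'E'
from h import *
m.move_l([0.048,-0.285,0.27],max_speed=.25)
q=np.array(m.current_qpos());print("q",q.round(2))
q[0]=.45;m.move_j(q);print(m.current_ee_pos(),m.current_time())
H=np.array([.6297,.2694])
best=[(abs(np.array(s)-q)[5],i,s) for i,s in((i,m.inverse_kinematics([*H,.2],rot(A+i*np.pi))) for i in(0,1)) if s is not None]
print([(b[0].round(2),b[1],np.round(b[2],2)) for b in best])
i=min(best)[1];R=rot(A+i*np.pi);print("flip",i)
m.move_ptp([*H,.2],R); m.move_l([*H,.10]); f0=np.array(m.current_force())
m.move_l([*H,.037],max_speed=.08);print("df",np.array(m.current_force())-f0)
m.set_gripper(0.0,60)
print("grip",m.current_grip_width(),m.current_grip_force(),np.array(m.current_force())-f0,m.current_ee_pos(),m.current_time())
im,_=m.grab_frame("side");cv2.imwrite("pics/grip.png",cv2.resize(im[180:300,150:310,::-1],(640,480)))
E
```

```text
q [-1.57 -0.2   2.2   0.    1.14 -0.24]
[0.2374548  0.16599397 0.27005948] 4.325
[(np.float64(0.35), 0, array([ 0.34,  0.64,  1.31, -0.  ,  1.19,  0.1 ]))]
flip 0
df [-0.14915685  0.81235082  0.08991283]
grip 0.549119621819187 63.45614433288574 [-1.21535801  0.11208312  5.15209871] [0.62998022 0.26950822 0.03767518] 8.0417
```

View pics/grip.png

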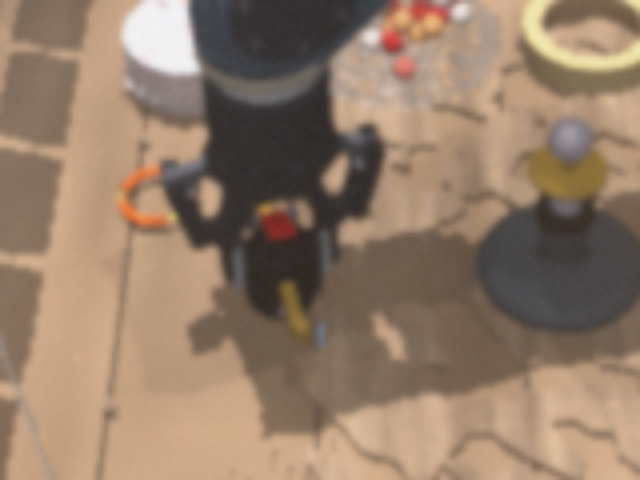

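The grasp looks good: the fingers hold the two flats with the lever free between them at (278,225). Lifting to just above the ball and comparing head and ball in both cameras.

```bash
python3 - <<'E'
from h import *
R=rot(A);S=np.array([.4505,.2512])
p=m.current_ee_pos();m.move_l([p[0],p[1],.20],max_speed=.2);m.move_l([*S,.20],max_speed=.2)
m.dwell(.3);T=np.array(m.current_ee_pos());print("tcp",T,"F",m.current_force(),m.current_ft_torque(),m.current_time(),m.current_grip_width())
out=[]
u=R[:,0]*0+np.array([np.cos(A),np.sin(A),0]);w=np.array([np.sin(A),-np.cos(A),0])
for c in("top","side"):
    im,d=m.grab_frame(c);np.savez(c+"1.npz",im=im,d=d);W=pts(c,d);x,y,zz=W[...,0],W[...,1],W[...,2];hsv=cv2.cvtColor(im,cv2.COLOR_RGB2HSV)
    n=(np.hypot(x-S[0],y-S[1])<.1)
    br=n&(hsv[...,0]>12)&(hsv[...,0]<32)&(hsv[...,1]>130)&(zz>.165)&(zz<.23)
    q=W[br];a=(q-T)@u;b=(q-T)@w
    print(c,"brass",len(q),"x range",np.round([a.min(),a.max()],4),"z rel rim",np.round([q[:,2].min()-T[2]+.036,q[:,2].max()-T[2]+.036],4))
    for s in(a>.04,a<-.04):
        if s.any():print("   side y mean",b[s].mean().round(4),"n",s.sum(),"z",np.median(q[s,2]-T[2]+.036).round(4))
    rd=W[n&((hsv[...,0]<6)|(hsv[...,0]>172))&(hsv[...,1]>150)&(zz>.2)]
    if len(rd):print("  red x",np.round([((rd-T)@u).min(),((rd-T)@u).max()],4),"y",((rd-T)@w).mean().round(4))
    B=W[(np.hypot(x-S[0],y-S[1])<.03)&(zz>.108)&(zz<.14)&(hsv[...,1]<80)]
    print("  ball pts",len(B))
    K=np.array(m.get_calibration(c)["camera_matrix"]);cc=m.get_calibration(c)
    X=np.array(cc["R"])@T+np.array(cc["t"]);uv=(K@X)[:2]/X[2];x0,y0=int(uv[0]),int(uv[1])+8
    out.append(cv2.resize(im[y0-40:y0+40,x0-40:x0+40,::-1],(400,400),interpolation=cv2.INTER_CUBIC))
cv2.imwrite("pics/above.png",np.hstack(out))
E
```

```text
tcp [0.45080527 0.25117411 0.19984128] F [ 0.31915898  0.0531692  -3.81865794] [ 0.06636214 -0.02439299  0.0194074 ] 10.4083 0.554999935027606
top brass 55 x range [-0.0716 -0.0394] z rel rim [0.0284 0.0459]
   side y mean 0.0002 n 54 z 0.0327
  ball pts 0
side brass 57 x range [0.0063 0.0716] z rel rim [0.0285 0.0629]
   side y mean 0.0031 n 28 z 0.0342
  red x [-0.0098  0.0242] y 0.0049
  ball pts 100
```

View pics/above.png

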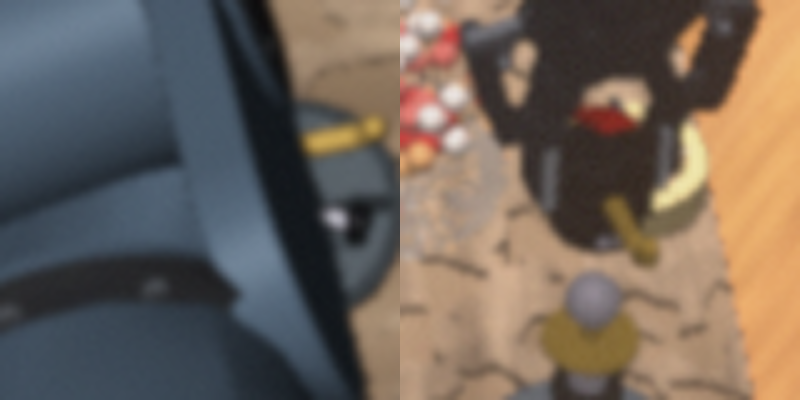

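```bash
cat >> h.py <<'E'
def F(n=3):
    a=[]
    for _ in range(n): a.append(m.current_force()); m.dwell(.02)
    return np.mean(a,0)
E
python3 - <<'E'
from h import *
m.move_l([.4498,.2510,.20]);m.move_l([.4498,.2510,.172])
m.dwell(.2);f0=F(8);np.save("f0.npy",f0);c=np.array([.4498,.2510]);z=.172;print(f0)
while z>.142:
    z-=.002;m.move_l([*c,z],max_speed=.03);f=F()-f0
    p=m.current_ee_pos();print(np.round(np.array(p)*1e3,2),f.round(2),round(m.current_time(),2))
    if f[2]>4: break
    l=np.hypot(*f[:2])
    if l>1.5:c=c+np.clip(f[:2]*2e-4,-1e-3,1e-3)
E
```

```text
[-0.11071615  0.04845503 -3.13447914]
[449.76 251.   169.97] [0.03 0.54 0.05] 11.72
[449.78 250.99 167.92] [0.32 0.03 0.2 ] 12.03
[449.77 250.99 165.93] [ 0.5  -0.25 -0.37] 12.32
[449.79 250.97 163.94] [ 0.32 -0.15 -0.37] 12.62
[449.77 250.99 161.94] [ 0.11 -0.13 -0.14] 12.93
[449.8  250.99 159.96] [ 0.08  0.34 -0.24] 13.22
[449.76 250.99 157.93] [-0.22 -0.11  0.41] 13.53
[449.77 251.   155.94] [-0.2   0.35 -0.14] 13.82
[449.77 250.98 153.94] [ 0.53 -0.29 -0.21] 14.12
[449.76 251.01 151.95] [ 0.6  -0.06  0.1 ] 14.43
[449.77 251.   149.93] [ 0.22  0.07 -0.62] 14.72
[449.78 251.   147.96] [ 0.07 -0.23  0.71] 15.03
[449.77 250.98 145.93] [ 0.05  0.15 -0.15] 15.32
[449.77 251.   143.95] [0.13 0.43 0.05] 15.62
[449.81 250.99 141.95] [0.65 0.11 0.27] 15.93
```

```bash
python3 - <<'E'
from h import *
f0=np.load("f0.npy");c=np.array([.4498,.2510]);z=.142;on=None
while z>.108:
    s=.001 if on is None or on-z<.008 else .0004
    z-=s;m.move_l([*c,z],max_speed=.03);f=F(4)-f0
    print(round(z*1e3,2),np.round(m.current_ee_pos()[2]*1e3,2),f.round(1),round(m.current_time(),2))
    if on is None and f[2]>2.5:on=z
    if f[2]>14: break
    if np.hypot(*f[:2])>2:c=c+np.clip(f[:2]*1e-4,-5e-4,5e-4)
if f[2]>14:
    for _ in range(4):
        if f[2]>18: break
        z-=np.clip((19-f[2])/20e3,.0001,.0003);m.move_l([*c,z],max_speed=.03);f=F(5)-f0;print("push",round(z*1e3,2),f.round(1))
    for _ in range(5): m.dwell(.1);print("hold",(F(3)-f0).round(1))
print(c,m.current_ee_pos(),m.current_time(),m.current_ft_torque())
E
```

```text
141.0 141.14 [-0.3  0.1  1.6] 16.24
140.0 140.13 [-0.5 -0.3  5. ] 16.56
139.0 138.89 [0.5 0.5 3.4] 16.88
138.0 137.91 [ 0.8 -0.1  3.6] 17.19
137.0 136.75 [ 0.7 -0.2  1.9] 17.51
136.0 135.81 [ 0.6 -0.   1.3] 17.82
135.0 134.85 [ 0.5 -0.2  1.4] 18.14
134.0 133.89 [ 0.3 -0.3  1.5] 18.46
133.0 132.74 [ 0.2 -0.1 -0.4] 18.77
132.0 131.85 [ 0.4  0.1 -0.5] 19.09
131.6 131.64 [0.3 0.2 0.6] 19.41
131.2 131.29 [ 0.4 -0.3  1.7] 19.73
130.8 130.68 [ 0.5 -0.2  0.3] 20.04
130.4 130.31 [ 0.4 -0.3  0.5] 20.36
130.0 129.95 [ 0.3 -0.4 -0. ] 20.68
129.6 129.56 [ 0.8 -0.3  0.4] 20.99
129.2 129.13 [ 0.4 -0.3  0.2] 21.31
128.8 128.79 [ 0.4 -0.4  0.4] 21.62
128.4 128.5 [-0.8 -0.5  3. ] 21.94
128.0 128.18 [-1.4 -1.1  6.4] 22.26
127.6 127.93 [-2.2 -1.7 10.4] 22.57
127.2 127.78 [-2.6 -0.8 11.6] 22.89
126.8 127.61 [-2.  -1.3 13.6] 23.21
126.4 127.41 [-2.5 -0.9 15.5] 23.52
push 126.23 [-2.4 -1.4 17. ]
push 126.13 [-2.3 -0.5 17.3]
push 126.03 [-2.5 -1.2 18.6]
hold [-2.5 -1.3 18.4]
hold [-2.7 -1.1 18.4]
hold [-2.5 -1.  18.6]
hold [-2.5 -1.5 18. ]
hold [-2.3 -1.7 18.3]
[0.44911905 0.25061925] [0.44982121 0.25100209 0.12722736] 25.275 [-0.2378095   0.64679062 -0.0223992 ]
```

Contact came 13 mm after the plungers' onset, with a slope of about 11 N/mm that matches the bush. The rim is at about 92 mm, which agrees with vision, so the head is home. It was held at about 18 N for over half a second. Next I unload, release, retreat and check.

```bash
python3 - <<'E'
from h import *
f0=np.load("f0.npy")
p=m.current_ee_pos();m.move_l([p[0],p[1],.1275],max_speed=.03);print((F()-f0).round(1),m.current_ee_pos())
m.set_gripper(1.0);print("open",m.current_grip_width(),F().round(1))
m.move_l([p[0],p[1],.26],max_speed=.2);print(F().round(1),m.current_time())
q=np.array(m.current_qpos());
im,d=m.grab_frame("side");np.savez("side2.npz",im=im,d=d)
W=pts("side",d);x,y,zz=W[...,0],W[...,1],W[...,2];hsv=cv2.cvtColor(im,cv2.COLOR_RGB2HSV);n=np.hypot(x-.45,y-.251)<.1
T=np.array([.4498,.251,0]);u=np.array([np.cos(A),np.sin(A),0]);w=np.array([np.sin(A),-np.cos(A),0])
br=W[n&(hsv[...,0]>12)&(hsv[...,0]<32)&(hsv[...,1]>120)&(zz>.11)];rd=W[n&((hsv[...,0]<6)|(hsv[...,0]>172))&(hsv[...,1]>150)&(zz>.13)]
for k,q in(("brass",br),("red",rd)):
    a=(q-T)@u;b=(q-T)@w;print(k,len(q),"x",a.min().round(4),a.max().round(4),"y",b.mean().round(4),"z",q[:,2].min().round(4),np.median(q[:,2]).round(4),q[:,2].max().round(4))
cv2.imwrite("pics/rel.png",cv2.resize(im[180:280,230:350,::-1],(600,500),interpolation=cv2.INTER_CUBIC))
E
```

```text
[-2.8 -1.6 10.8] [0.44988955 0.25102769 0.12785975]
open 0.9996709054151766 [ 0.5 -0.6  0.1]
[-0.6 -0.1 -0.2] 26.9583
brass 171 x -0.067 0.072 y -0.0213 z 0.1125 0.135 0.3567
red 37 x -0.0138 0.0224 y 0.0037 z 0.1513 0.1653 0.1701
```

View pics/rel.png

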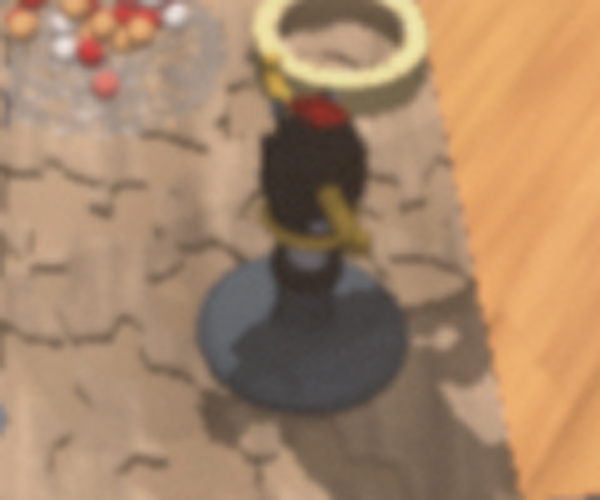

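Released. The head sits on the flange, whose gold ring is at (300,230), with the lever still up (free end at z = 0.170, which is 92 + 79 mm). Pressing the lever now.

```bash
python3 - <<'E'
from h import *
u=np.array([np.cos(A),np.sin(A)]);P=np.array([.4498,.251])+.015*u
m.set_gripper(0.0,40);m.move_l([*P,.205],max_speed=.15)
m.dwell(.2);f0=F(8);z=.196
m.move_l([*P,z],max_speed=.05)
while z>.164:
    z-=.0015 if z>.173 else .0006
    m.move_l([*P,z],max_speed=.03);f=F(3)-f0;e=m.current_ee_pos()[2]
    print(round(z*1e3,1),round(e*1e3,2),f.round(1),round(m.current_time(),2))
    if f[2]>10.5: break
m.dwell(.2);print((F()-f0).round(1))
m.move_l([*P,.26],max_speed=.2);print(F().round(1),m.current_time())
im,d=m.grab_frame("side");W=pts("side",d);x,y,zz=W[...,0],W[...,1],W[...,2];hsv=cv2.cvtColor(im,cv2.COLOR_RGB2HSV);n=np.hypot(x-.45,y-.251)<.06
rd=W[n&((hsv[...,0]<6)|(hsv[...,0]>172))&(hsv[...,1]>150)&(zz>.13)]
print("red",len(rd),"z",rd[:,2].min().round(4),np.median(rd[:,2]).round(4),rd[:,2].max().round(4),"slope",np.polyfit(rd[:,:2]@u,rd[:,2],1)[0].round(3))
cv2.imwrite("pics/lock.png",cv2.resize(im[180:280,230:350,::-1],(600,500),interpolation=cv2.INTER_CUBIC))
E
```

```text
194.5 194.55 [-0.1  0.  -0. ] 29.27
193.0 192.97 [ 0.4  0.5 -0. ] 29.57
191.5 191.44 [ 0.4 -0.4  0.3] 29.88
190.0 189.95 [-0.   0.2 -0.1] 30.18
188.5 188.57 [0.3 0.7 0.7] 30.48
187.0 187.22 [-0.4  2.5  3.6] 30.77
185.5 185.74 [-1.2  3.4  4.8] 31.07
184.0 184.14 [-0.1  4.   4.4] 31.38
182.5 182.52 [0.2 3.5 3.6] 31.68
181.0 180.86 [0.7 1.6 2.4] 31.98
179.5 179.37 [0.1 0.8 1.8] 32.27
178.0 177.9 [0.8 1.  2.4] 32.58
176.5 176.4 [0.5 1.3 1.9] 32.88
175.0 174.91 [0.5 1.2 2.4] 33.17
173.5 173.4 [-0.4  1.8  2.3] 33.48
172.0 171.92 [0.2 1.4 1.7] 33.77
171.4 171.4 [-0.4  1.8  2.8] 34.08
170.8 170.79 [-0.   1.9  2.8] 34.38
170.2 170.19 [-0.8  1.9  2.9] 34.67
169.6 169.58 [-1.   2.1  2.8] 34.98
169.0 168.96 [-0.3  2.4  3.1] 35.27
168.4 168.38 [-0.4  2.3  2.4] 35.58
167.8 167.76 [-0.2  2.   3. ] 35.88
167.2 167.24 [-0.9  2.6  4.4] 36.17
166.6 166.89 [-1.8  2.5  7.3] 36.48
166.0 166.53 [-2.4  2.1 10.1] 36.77
165.4 166.22 [-3.5  2.1 12.8] 37.08
[-3.5  1.9 12.5]
[ 0.4 -0.3 -0.2] 38.0
red 104 z 0.1396 0.1485 0.1521 slope 0.004
```

View pics/lock.png

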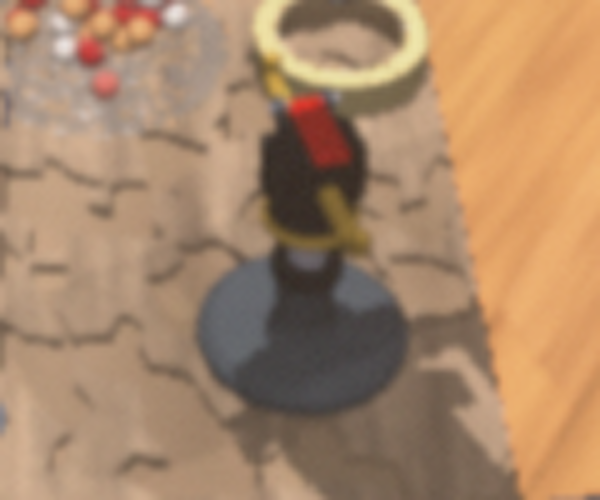

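The lever is level (slope 0.004, top face at z ≈ 0.149–0.152) and hit a firm stop. The head is still on the flange and the robot is clear of it.

```bash
python3 -c "
from h import *
print(m.sign_off(),m.current_time())"
```

```text
the job is handed in; nothing more can be done
the job is handed in; nothing more can be done
```

The bar head is locked on the stand and the job is handed in: it was pushed home at about 18 N for over half a second with the lever up, the lever was then pressed down level to its firm stop, and the arm kept clear of the gift box, tape roll and bangle; the hand-in returned no verdict.

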